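Hold a controller board down on the sprung test plug

TASK

Draw the board with the thick grip on its top edge straight up out of the slotted rack, leaving the other boards and the things around it where they are. Press its socket squarely onto the tilted plug of the test stand until both side clips snap over the socket and it sits fully home on the head, and keep holding it pressed down there against the plug's spring: the job finishes with the board still gripped and pushed home, since the spring lifts it off as soon as it is let go.

Things in the scene. Friction and masses are not known exactly. Their poses are not given: they have to be found in the camera images.
- board: Board to be tested, loose, 50 to 90 g: green circuit board standing in the rack, the only one with a black grip bar on top. Origin: centre of its socket's mouth (underside); x along its width, y its thickness, z up. Circuit board 2.4 mm thick, 52 wide from z 17 to 29 mm, 70 wide from z 29 to 84. It fits the plug either way round (half turn about z).
- grip (a point): Centre of the board's grip bar, 93 mm above the board's origin, axes as the board's. The bar is 50 (x) x 8 (y) x 22 (z) mm: take it across the 8 mm. In the rack its centre is 99 mm above the table; the spare boards beside it end at 68 mm.
- socket (a point): Roof of the board's socket cavity, centre, 13 mm above the board's origin. Socket: black shell 54 (x) x 18 (y) mm outside, from z 0 to 17 mm of the board, open below, cavity 47 x 11 mm and 13 mm deep; on each narrow side (x = +-27) a round rib of 3.5 mm radius, its centre 4 mm above the mouth.
- rack: Grey slotted rack, fixed, 86 (x) x 150 (y) mm, walls 56 mm high. Origin: centre of its underside; inside floor at z 6. Four upright slots at y = -54, -18, 18, 54 mm; boards stand across x in 5 mm grooves that hold their side edges (1.3 mm play) and come out only straight up. The gripped board is in one of -54, -18, 54, spares in the other two.
- seat (a point): Centre of the flat face (64 x 68 mm, about 92 mm above the table) of the test stand's tilting head: where the centre of the socket's mouth is when fully home. z points out of the face along the plug, upward and leaning 0.2 to 0.5 rad to the stand's -x side; x along the plug's length, y its thickness. The head is clamped and does not give.
- plug_tip (a point): Centre of the top of the free plug, 20 mm out of the face; axes as the seat's, goes down with the plug. Plug: 44 (x) x 8 (y) mm, top rounded to 4 mm radius, 1.5 mm play in the socket all round. At each end of it a steel clip arm (x about +-35, up to 16 mm above the face), its round nose of 3.5 mm radius 9.7 mm above the face, reaching in to x = +-28.2.
- dock: The test stand, fixed on the table: dark base plate 150 (x) x 116 (y) x 12 mm, two upright cheeks carrying the tilting head between them, tilt axis along y at z 70 mm. Origin: centre of its underside; it leans to its own -x.
- plug (a joint): How far the sprung plug is pushed into the head, m: 0 free, 0.007 with the socket fully home on the face. The spring pushes back 3 N at 0, 10 N at 7 mm. The socket's roof meets the plug 7 mm before home.
- clip1 (a joint): Angle of the clip arm at the seat's -x end, rad: 0 relaxed, 0.03 to 0.16 when its nose rides over the socket's rib (5.7 mm before home), near 0 again once snapped over. Both clips together need a push of about 6 N; they are too weak to hold the socket down against the plug's spring.
- clip2 (a joint): The same for the clip arm at the seat's +x end.
- spare1: Spare board without a grip, 70 wide, 2.4 thick, 62 mm tall, standing loosely in the rack (it may lean 0.05 rad); to be left there. Origin: centre of its lower edge.
- spare2: Second spare board, same size; to be left there.
- wheel: Small robot wheel, black tyre of 33 mm radius with yellow hub, 26 mm thick, lying flat; to be left alone. Origin: centre of its underside.
- screwdriver: Screwdriver lying on the table; to be left alone.

How it is judged:
By the outcome, as a careful person would: the job done as asked, in the order asked, and still so for the second after the job is handed in, while the arm keeps its last pose, push and grip.
It also fails if it takes over 42 s, if anything falls off the work surface, if the arm or the gripper's body presses on something with over 40 N, if the wrist force passes 120 N, or if a joint passes its speed limit or range.

ROBOT

A 6-joint arm with a two-finger parallel gripper is mounted at the origin on the work surface. World frame = base frame: x ahead of the robot, y to its left, z up, the work surface at z = 0. Lengths are in mm, angles in rad, forces in N, time in s.
With the tool pointing down it reaches from about 350 to 975 mm from the base axis. Payload 7.1 kg.
Tool frame: the origin (TCP) lies at the very end of the fingers, on their centre line; the grasp point (between the pads) lies tcp_to_grasp behind it (tcp_to_grasp is the distance from the TCP to the grasp point, in mm); z points along the fingers, y is the direction in which the jaws open and shut (so a half turn about z gives the same grasp; the last joint's range is limited). The gripper opens to 88 mm and grips with 3 to 60 N. Pads are 20 mm wide; open, the fingers measure 115 mm over their backs; the gripper's body (75 mm by 178 mm) begins 61 mm behind the grasp point.
Start: joints at [1.213, 0.423, 1.63, -0, 1.089, -0.019], TCP at [207.69, 589.465, 222.675] pointing down, gripper open.
Joint ranges: [-3, 3], [-0.9, 2.11], [0.09, 2.58], [-1.31, 4.45], [0.11, 2.69], [-2.54, 2.54]. Speed limits (rad/s): [2.39, 2.39, 3.01, 3.14, 3.14, 3.14].

INTERFACE

Orientations are given as a 3x3 rotation matrix whose columns are the frame's x, y, z axes.
In Python, from workcell import get_state, read_camera, hand_in, tcp_to_grasp gives the robot as it stands.
- The arm moves only by the tool apply_moves, never from a script. Its argument "increments" is a list of rows, each an object with "dp": the shift along the tool's x, y, z in m, a list of three; "spin": the turn about the tool's z in degrees; "gripper": the opening, from 0 (shut) to 1 (fully open). A call has exactly 10 rows; each row is the pose to reach, as a shift and turn from the pose commanded when the call began, along the tool's axes at that moment; what a row does not reach only later rows make up. A row lasts 1/10 s, in which the tool goes at most 50 mm and 8.59 degrees, less where a joint would pass 70% of its speed; a pose out of reach is approached as far as the arm can. A call with a gripper value outside its range is refused whole. The fingers move at their own pace and stop on an object; the grip force is fixed at half the most. Time passes only in rows, so rows that repeat a pose let the fingers close, or fill a call up. It gives the time, the measured TCP pose, the force and the opening at its end, in the units of the state.
- get_state(): the state, without advancing time (a new reading comes with each control period).
- read_camera(name): name is "scene" or "top" or "wrist"; returns a dict with "frame" (420x560x3 uint8, red, green, blue), "fovy" (degrees; the focal length in pixels is half the picture's height over the tangent of half this angle, whatever the lens; pixels are square), "cx", "cy" (the principal point, pixels), "k1" (the pictures are not rectified: a ray, as slopes to the right and down, at radius r is drawn at 1 + k1 r^2 times it, then the intrinsics apply), "eye" and "orientation" of the camera in the world; the wrist camera has in their place "mount" (4x4, takes a point from camera to tool coordinates, whose origin is the TCP and whose axes are the flange's). Camera axes: x right, y up, looking along -z (the intrinsics and any distortion apply to the point x, -y, -z); pixel columns grow to the right and rows downward; lengths in mm; the calibration is good to about 2 mm. A picture is of the moment at which its call begins: read the wrist's pose just before it. There is no depth.
- hand_in(): hands the job in, once; it reports no verdict.
The state is a dict: "time_s": time; "joint_positions": joint angles; "joint_vel": joint speeds; "effort": joint torques, N m; "ee_pos": TCP position; "orientation": TCP orientation; "wrist_force": force on the tool from outside, world axes, zero at the start; "torque": the same for the moment, N m; "opening": finger opening in mm.
Only numpy, scipy, OpenCV 4.12 (cv2) and the standard library are available. Lean on these libraries where they do the work, as an engineer would, in place of code of your own. Each camera call takes 0.05 s, during which the arm holds its last target. There are 200 camera calls.

## Working session

There is one attempt and no reset: what is moved stays moved. The work goes in short steps, Python scripts to look and compute and a tool call to move; the robot and the scene stay as the last step left them, time stands still between calls to the robot, and variables do not carry over. Pictures are saved under pics/ and viewed, about 8 in all and at most 12, crops included, and the job is handed in when it is done.

Besides the shell and the picture viewer there is one more tool, called after "Request:" as name([rows], argument=value, ...), one row to a line, values as JSON. apply_moves: Moves the arm, as the interface text tells. Its arguments: {"type":"object","properties":{"increments":{"type":"array"}},"required":["increments"]}

```bash
ls; mkdir -p pics; python3 - <<'E'
from workcell import *
import cv2, numpy as np
s=get_state(); print(s, tcp_to_grasp)
for n in("scene","top","wrist"):
    c=read_camera(n); cv2.imwrite(f"pics/{n}0.png",c["frame"][:,:,::-1]); print(n,{k:v for k,v in c.items() if k!="frame"})
a=[cv2.imread(f"pics/{n}0.png") for n in("scene","top")]
cv2.imwrite("pics/a.png",cv2.resize(a[0],(800,600),interpolation=cv2.INTER_CUBIC))
cv2.imwrite("pics/b.png",cv2.resize(a[1],(800,600),interpolation=cv2.INTER_CUBIC))
E
```

```text
pics
{'time_s': 0.0, 'joint_positions': array([ 1.21299051e+00,  4.23843016e-01,  1.63071059e+00,  1.99631673e-05,
        1.08863799e+00, -1.90257884e-02]), 'joint_vel': array([ 2.44022777e-03, -5.81904683e-04, -2.73785127e-04,  1.16317064e-03,
       -1.11791085e-03,  2.10007308e-05]), 'effort': array([-1.98927206e-03, -5.44620574e+01, -2.73663014e+01,  6.42256765e-02,
        2.27167964e-02, -1.34083111e-04]), 'ee_pos': array([207.4916991 , 588.93350915, 221.89227397]), 'orientation': array([[-9.43157712e-01,  3.32344998e-01, -5.76547253e-04],
       [ 3.32345495e-01,  9.43156534e-01, -1.49147965e-03],
       [ 4.80885079e-05, -1.59831341e-03, -9.99998722e-01]]), 'wrist_force': array([-0.08689896, -0.03903547, -0.0087313 ]), 'torque': array([ 0.01741254, -0.00630453,  0.02108203]), 'opening': 87.64812296134976} 18.700000000000003
scene {'fovy': 42.76467996669479, 'cx': 284.20767705117936, 'cy': 209.42359226067686, 'k1': 0.0005960221662049803, 'eye': array([1175.38492428, -519.46356976,  859.8040884 ]), 'orientation': array([[ 0.67508653, -0.52793218,  0.51531135],
       [ 0.73750
[... 178 characters left out ...]
764862597378, 'eye': array([ 453.93944254,   11.1962685 , 1141.17323079]), 'orientation': array([[-0.02083749,  0.98569076, -0.16727084],
       [-0.99969901, -0.01837506,  0.01625561],
       [ 0.01294939,  0.16755922,  0.98577696]])}
wrist {'fovy': 58.50449313462198, 'cx': 279.76576724026074, 'cy': 211.36186687456117, 'k1': -0.09283415757158049, 'mount': array([[-1.80655891e-04,  9.61555304e-01,  2.74611297e-01,
         7.65254814e+01],
       [ 9.99999984e-01,  1.72545334e-04,  5.36904612e-05,
         4.82455446e-01],
       [ 4.24344968e-06,  2.74611303e-01, -9.61555319e-01,
        -1.62050156e+02],
       [ 0.00000000e+00,  0.00000000e+00,  0.00000000e+00,
         1.00000000e+00]])}
```

View pics/a.png

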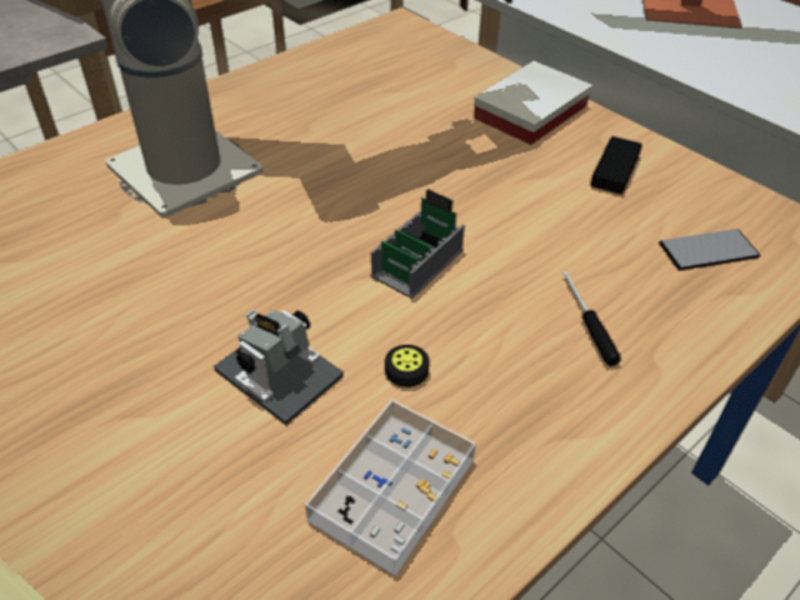

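View pics/b.png

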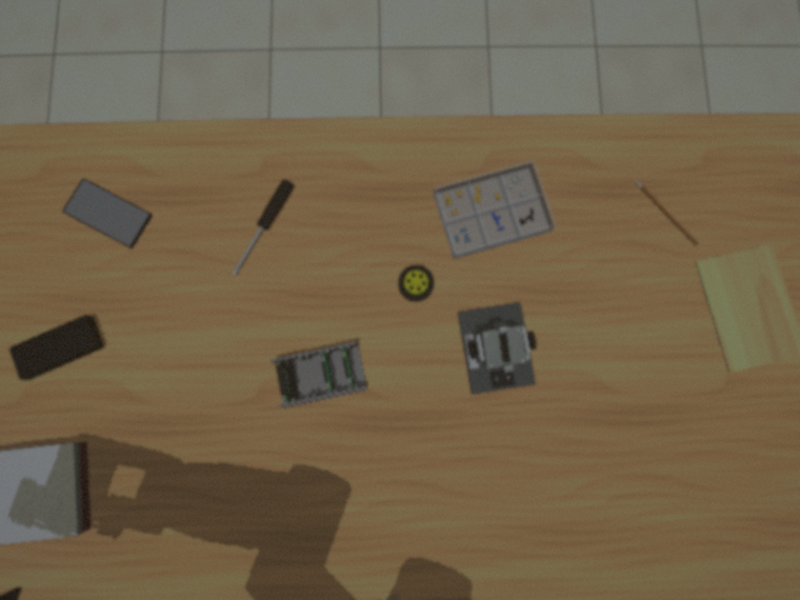

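The scene view shows the test stand at about (280,350), the rack at (420,245) with the gripped board in its far end slot, and the wheel at (407,365). In the top view the rack is at (320,372), the grip bar at (287,380) and the stand at (497,348). I'll cast rays for rough positions and crop the scene view in.

```bash
cat > h.py <<'E'
import numpy as np, cv2
from workcell import *
def K(c):
    f=c["frame"].shape[0]/2/np.tan(np.radians(c["fovy"])/2); return np.array([[f,0,c["cx"]],[0,f,c["cy"]],[0,0,1.]])
def grab(n,tag):
    s=get_state(); c=read_camera(n)
    if n=="wrist":
        M=np.array(c["mount"]); R=s["orientation"]; c["eye"]=s["ee_pos"]+R@M[:3,3]; c["orientation"]=R@M[:3,:3]
    cv2.imwrite(f"pics/{tag}.png",c["frame"][:,:,::-1]); np.save(f"pics/{tag}.npy",c,allow_pickle=True); return c
def load(tag): return np.load(f"pics/{tag}.npy",allow_pickle=True).item()
D=lambda c:np.array([c["k1"],0,0,0.])
def ray(c,uv):
    p=cv2.undistortPoints(np.array(uv,float).reshape(-1,1,2),K(c),D(c)).reshape(-1,2)
    d=np.c_[p[:,0],-p[:,1],-np.ones(len(p))]@np.array(c["orientation"]).T
    return np.array(c["eye"]),d/np.linalg.norm(d,axis=1)[:,None]
def onz(c,uv,z):
    e,d=ray(c,uv); return e+d*((z-e[2])/d[:,2])[:,None]
def tri(obs): # obs list of (c,uv)
    A=np.zeros((3,3));b=np.zeros(3);L=[]
    for c,uv in obs:
        e,d=ray(c,[uv]);P=np.eye(3)-np.outer(d[0],d[0]);A+=P;b+=P@e;L.append((P,e))
    x=np.linalg.solve(A,b); return x,[round(float(np.linalg.norm(P@(x-e))),2) for P,e in L]
def proj(c,X):
    q=(np.atleast_2d(X)-c["eye"])@np.array(c["orientation"]); q=q*[1,-1,-1]
    return cv2.projectPoints(q.reshape(-1,1,3),np.zeros(3),np.zeros(3),K(c),D(c))[0].reshape(-1,2)
E
python3 - <<'E'
from h import *
t=grab("top","top1"); s=grab("scene","scene1")
k=.7
print("rack corners",onz(t,np.array([[277,357],[358,340],[367,388],[284,406]])*k,56).round())
print("bar",onz(t,np.array([[287,380]])*k,110).round())
print("base",onz(t,np.array([[459,311],[520,303],[535,383],[472,392]])*k,12).round())
print("plug",onz(t,np.array([[505,345]])*k,110).round())
a=cv2.imread("pics/scene1.png")[205:300,145:245]; b=cv2.imread("pics/scene1.png")[125:220,245:345]
a2=cv2.imread("pics/top1.png")[205:300,305:405]; b2=cv2.imread("pics/top1.png")[225:320,180:280]
r=lambda i:cv2.resize(i,(400,300),interpolation=cv2.INTER_CUBIC)
cv2.imwrite("pics/c.png",np.vstack([np.hstack([r(a),r(b)]),np.hstack([r(a2),r(b2)])]))
E
```

```text
rack corners [[523. 219.  56.]
 [550.  80.  56.]
 [468.  66.  56.]
 [441. 206.  56.]]
bar [[483. 192. 110.]]
base [[ 602.  -99.   12.]
 [ 615. -210.   12.]
 [ 471. -230.   12.]
 [ 458. -117.   12.]]
plug [[ 532. -163.  110.]]
```

View pics/c.png

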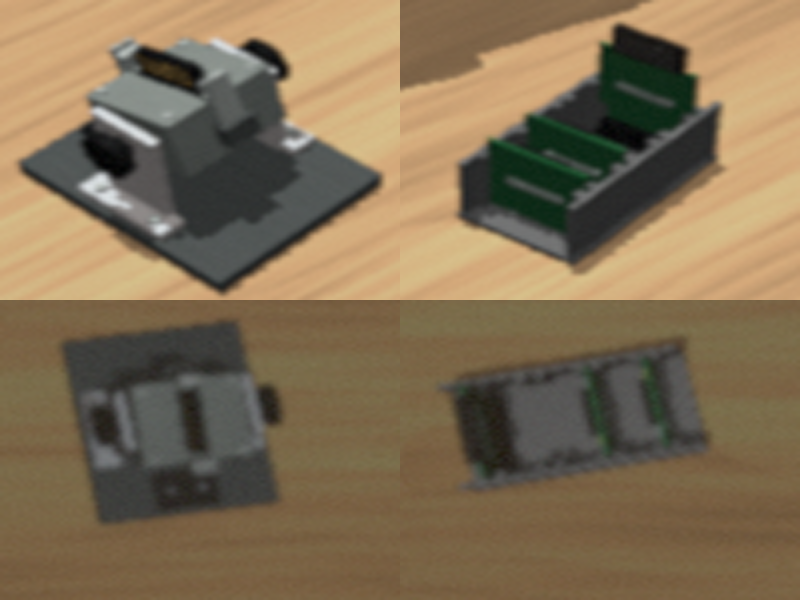

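The stand's plug lies lengthwise along the stand's x, and the gripped board stands in the rack's +y-world end slot. I'm moving the wrist over the rack for a near view.

Request:
apply_moves([
  {"dp": [-0.025,-0.018,0],"spin": -2,"gripper": 1},
  {"dp": [-0.065,-0.047,0],"spin": -6,"gripper": 1},
  {"dp": [-0.105,-0.076,0],"spin": -10,"gripper": 1},
  {"dp": [-0.145,-0.105,0],"spin": -14,"gripper": 1},
  {"dp": [-0.185,-0.134,0],"spin": -18,"gripper": 1},
  {"dp": [-0.225,-0.163,0],"spin": -22,"gripper": 1},
  {"dp": [-0.265,-0.192,0],"spin": -26,"gripper": 1},
  {"dp": [-0.305,-0.221,0],"spin": -30,"gripper": 1},
  {"dp": [-0.345,-0.25,0],"spin": -30.4,"gripper": 1},
  {"dp": [-0.385,-0.278,0],"spin": -30.4,"gripper": 1},
])

```text
time_s: 1.25
ee_pos: [479.2, 197.4, 222.9]
orientation: [[-0.982, -0.191, 0.0], [-0.191, 0.982, 0.0], [-0.0, 0.0, -1.0]]
wrist_force: [-0.1, 1.8, -0.3]
opening: 87.7
```

```bash
python3 - <<'E'
from h import *
s=get_state(); print(s["time_s"],s["ee_pos"],s["orientation"].round(4).tolist(),s["joint_vel"].round(2))
c=grab("wrist","w1")
cv2.imwrite("pics/w1b.png",cv2.resize(cv2.imread("pics/w1.png"),(800,600),interpolation=cv2.INTER_CUBIC))
E
```

```text
1.25 [479.21999982 197.44297774 222.86398658] [[-0.9816, -0.1909, 0.0003], [-0.1909, 0.9816, 0.0002], [-0.0003, 0.0001, -1.0]] [-0.93  0.14 -0.2   0.    0.05 -0.91]
```

View pics/w1b.png

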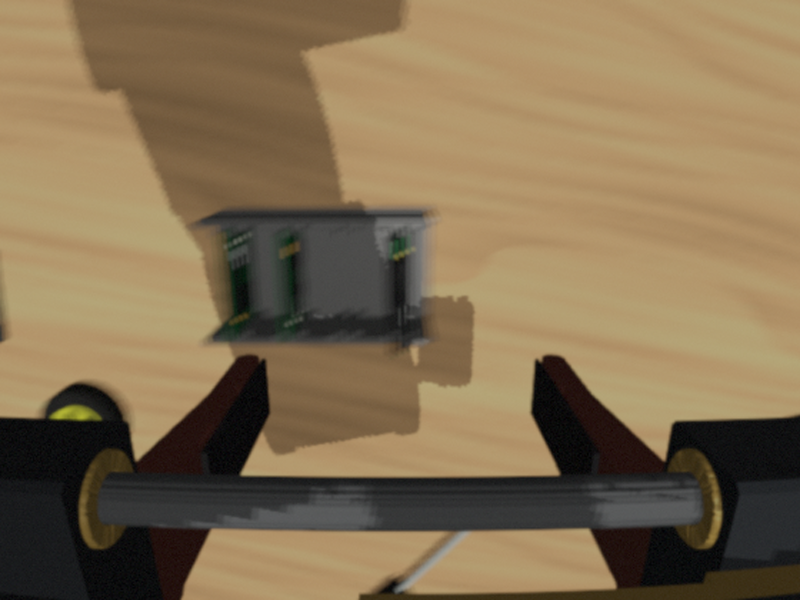

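The rack spans (200–435, 210–345), blurred because the arm was still moving, and the dark grip bar lies at about (402, 235–345). I'll go lower, settle and look again.

Request:
apply_moves([
  {"dp": [0,0,0.01],"spin": 0,"gripper": 1},
  {"dp": [0,0,0.025],"spin": 0,"gripper": 1},
  {"dp": [0,0,0.04],"spin": 0,"gripper": 1},
  {"dp": [0,0,0.04],"spin": 0,"gripper": 1},
  {"dp": [0,0,0.04],"spin": 0,"gripper": 1},
  {"dp": [0,0,0.04],"spin": 0,"gripper": 1},
  {"dp": [0,0,0.04],"spin": 0,"gripper": 1},
  {"dp": [0,0,0.04],"spin": 0,"gripper": 1},
  {"dp": [0,0,0.04],"spin": 0,"gripper": 1},
  {"dp": [0,0,0.04],"spin": 0,"gripper": 1},
])

```text
time_s: 2.3
ee_pos: [478.5, 199.3, 182.9]
orientation: [[-0.982, -0.191, 0.0], [-0.191, 0.982, 0.0], [-0.0, 0.0, -1.0]]
wrist_force: [0.8, -0.3, 0.3]
opening: 87.6
```

```bash
python3 - <<'E'
from h import *
s=get_state(); print(s["time_s"],s["ee_pos"],s["joint_vel"].round(2))
c=grab("wrist","w2")
im=cv2.imread("pics/w2.png")[110:290,110:350]
cv2.imwrite("pics/w2b.png",cv2.resize(im,(800,600),interpolation=cv2.INTER_CUBIC))
E
```

```text
2.3 [478.48533634 199.34076321 182.90246034] [ 0.  0.  0. -0. -0. -0.]
```

View pics/w2b.png

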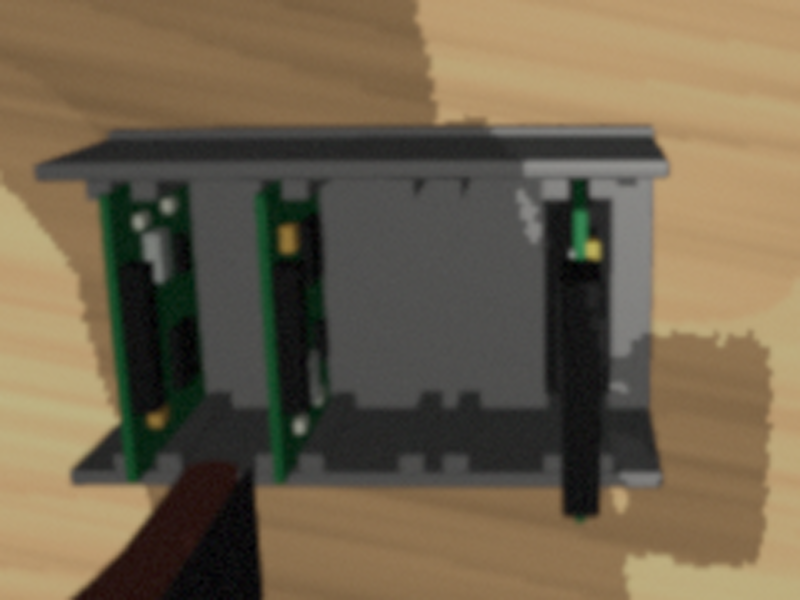

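Clear view: the bar top runs from about (583,275) to (581,515) in the crop, parallel to the rack walls' normal. The spares are in the two other slots on the left.

```bash
python3 - <<'E'
from h import *
c=load("w2"); s=get_state(); R=s["orientation"]
f=lambda p:np.array(p)/3.3333+[110,110]
P=onz(c,f([[564,290],[602,290],[564,515],[599,515],[564,270],[600,270]]),110)
print(P.round(1)); print(((P-s["ee_pos"])@R).round(1))
W=onz(c,f([[40,170],[667,170],[76,480],[660,480]]),56); print(W.round(1)); print(((W-s["ee_pos"])@R).round(1))
E
```

```text
[[460.1 196.5 110. ]
 [458.7 203.7 110. ]
 [506.5 205.4 110. ]
 [505.1 212.5 110. ]
 [456.2 195.7 110. ]
 [454.9 202.5 110. ]]
[[ 18.7   0.7  72.8]
 [ 18.7   8.1  72.8]
 [-28.6   0.7  72.9]
 [-28.6   7.8  72.9]
 [ 22.6   0.7  72.8]
 [ 22.6   7.7  72.8]]
[[467.8  72.1  56. ]
 [440.4 217.   56. ]
 [544.8  87.2  56. ]
 [516.3 231.6  56. ]]
[[  34.8 -122.9  126.8]
 [  34.1   24.6  126.8]
 [ -43.7 -122.7  126.8]
 [ -43.2   24.5  126.9]]
```

Request:
apply_moves([
  {"dp": [-0.0035,0.0044,0.02],"spin": 0,"gripper": 1},
  {"dp": [-0.0035,0.0044,0.05],"spin": 0,"gripper": 1},
  {"dp": [-0.0035,0.0044,0.08],"spin": 0,"gripper": 1},
  {"dp": [-0.0035,0.0044,0.095],"spin": 0,"gripper": 1},
  {"dp": [-0.0035,0.0044,0.1025],"spin": 0,"gripper": 1},
  {"dp": [-0.0035,0.0044,0.1025],"spin": 0,"gripper": 0.3},
  {"dp": [-0.0035,0.0044,0.1025],"spin": 0,"gripper": 0},
  {"dp": [-0.0035,0.0044,0.1025],"spin": 0,"gripper": 0},
  {"dp": [-0.0035,0.0044,0.1025],"spin": 0,"gripper": 0},
  {"dp": [-0.0035,0.0044,0.1025],"spin": 0,"gripper": 0},
])

```text
time_s: 3.35
ee_pos: [481.4, 204.5, 80.8]
orientation: [[-0.982, -0.191, 0.001], [-0.191, 0.982, 0.0], [-0.001, 0.0, -1.0]]
wrist_force: [0.8, -0.2, 0.7]
opening: 51.6
```

Request:
apply_moves([
  {"dp": [0,0,0],"spin": 0,"gripper": 0},
  {"dp": [0,0,0],"spin": 0,"gripper": 0},
  {"dp": [0,0,0],"spin": 0,"gripper": 0},
  {"dp": [0,0,0],"spin": 0,"gripper": 0},
  {"dp": [0,0,0],"spin": 0,"gripper": 0},
  {"dp": [0,0,0],"spin": 0,"gripper": 0},
  {"dp": [0,0,0],"spin": 0,"gripper": 0},
  {"dp": [0,0,0],"spin": 0,"gripper": 0},
  {"dp": [0,0,0],"spin": 0,"gripper": 0},
  {"dp": [0,0,0],"spin": 0,"gripper": 0},
])

```text
time_s: 4.35
ee_pos: [481.0, 204.2, 80.1]
orientation: [[-0.982, -0.191, 0.0], [-0.191, 0.982, -0.0], [0.0, -0.0, -1.0]]
wrist_force: [-0.2, -1.7, -1.4]
opening: 8.1
```

Request:
apply_moves([
  {"dp": [0,0,-0.004],"spin": 0,"gripper": 0},
  {"dp": [0,0,-0.012],"spin": 0,"gripper": 0},
  {"dp": [0,0,-0.024],"spin": 0,"gripper": 0},
  {"dp": [0,0,-0.04],"spin": 0,"gripper": 0},
  {"dp": [0,0,-0.06],"spin": 0,"gripper": 0},
  {"dp": [0,0,-0.08],"spin": 0,"gripper": 0},
  {"dp": [0,0,-0.1],"spin": 0,"gripper": 0},
  {"dp": [0,0,-0.12],"spin": 0,"gripper": 0},
  {"dp": [0,0,-0.14],"spin": 0,"gripper": 0},
  {"dp": [0,0,-0.16],"spin": 0,"gripper": 0},
])

```text
time_s: 5.35
ee_pos: [480.9, 204.5, 242.3]
orientation: [[-0.982, -0.191, 0.001], [-0.191, 0.982, 0.001], [-0.001, 0.001, -1.0]]
wrist_force: [0.8, -0.7, -1.5]
opening: 7.7
```

```bash
python3 - <<'E'
from h import *
s=get_state();print(s["wrist_force"],s["opening"],s["joint_positions"])
c=grab("wrist","w3"); t=grab("scene","s3")
a=cv2.resize(cv2.imread("pics/w3.png"),(400,300)); b=cv2.resize(cv2.imread("pics/s3.png")[80:260,200:440],(400,300),interpolation=cv2.INTER_CUBIC)
cv2.imwrite("pics/d.png",np.hstack([a,b]))
E
```

```text
[ 0.78620182 -0.70190641 -1.47970591] 7.709944395052948 [ 3.79121468e-01  2.48039235e-01  1.83787751e+00  4.03819406e-04
  1.05422876e+00 -1.38364985e+00]
```

View pics/d.png

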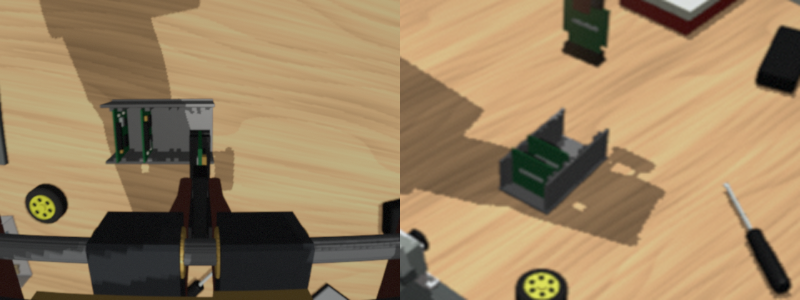

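The board is held upright in the air and both spares are still in the rack. Next is a view of the stand.

Request:
apply_moves([
  {"dp": [0.001,-0.02,0],"spin": 0,"gripper": 0},
  {"dp": [0.003,-0.06,0],"spin": 0,"gripper": 0},
  {"dp": [0.005,-0.105,0],"spin": 0,"gripper": 0},
  {"dp": [0.008,-0.15,0],"spin": 0,"gripper": 0},
  {"dp": [0.01,-0.195,0],"spin": 0,"gripper": 0},
  {"dp": [0.012,-0.24,0],"spin": 0,"gripper": 0},
  {"dp": [0.014,-0.285,0],"spin": 0,"gripper": 0},
  {"dp": [0.016,-0.318,0],"spin": 0,"gripper": 0},
  {"dp": [0.016,-0.318,0],"spin": 0,"gripper": 0},
  {"dp": [0.016,-0.318,0],"spin": 0,"gripper": 0},
])

```text
time_s: 6.45
ee_pos: [525.4, -111.1, 239.6]
orientation: [[-0.982, -0.189, -0.001], [-0.189, 0.982, 0.001], [0.001, 0.001, -1.0]]
wrist_force: [-0.7, 1.7, -1.0]
opening: 7.6
```

```bash
python3 - <<'E'
from h import *
s=get_state();print(s["ee_pos"],s["joint_vel"].round(2),s["opening"])
c=grab("wrist","w4")
p=proj(c,[[536,-164,100]])[0];print(p)
u,v=int(p[0])-96,int(p[1])-72; u=max(0,min(u,560-192)); v=max(0,min(v,420-144)); print(u,v)
cv2.imwrite("pics/e.png",cv2.resize(cv2.imread("pics/w4.png")[v:v+144,u:u+192],(800,600),interpolation=cv2.INTER_CUBIC))
E
```

```text
[ 525.37173512 -111.13675975  239.57111268] [ 0.03 -0.01  0.01  0.    0.    0.  ] 7.618023125616748
[213.52196651 200.46242907]
117 128
```

View pics/e.png

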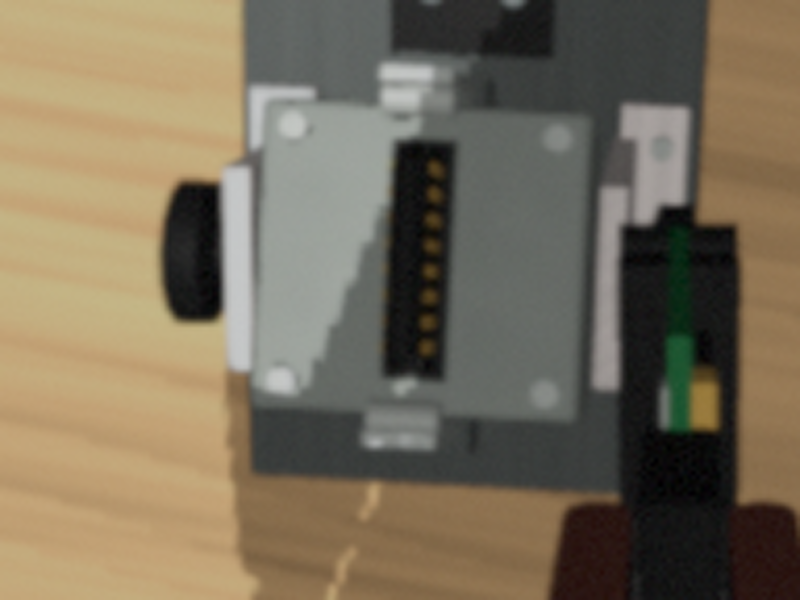

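The stand's face has corners (263,100), (592,117), (578,420), (253,405) in the crop, and the plug top spans (395–457,142) to (385–443,380). The face looks towards the camera, so it leans to the robot side (−x). One more view from a different angle will fix the tilt.

Request:
apply_moves([
  {"dp": [-0.008,-0.015,0],"spin": 0,"gripper": 0},
  {"dp": [-0.022,-0.045,0],"spin": 0,"gripper": 0},
  {"dp": [-0.038,-0.08,0],"spin": 0,"gripper": 0},
  {"dp": [-0.05,-0.105,0],"spin": 0,"gripper": 0},
  {"dp": [-0.058,-0.12,0],"spin": 0,"gripper": 0},
  {"dp": [-0.0615,-0.128,0],"spin": 0,"gripper": 0},
  {"dp": [-0.0615,-0.128,0],"spin": 0,"gripper": 0},
  {"dp": [-0.0615,-0.128,0],"spin": 0,"gripper": 0},
  {"dp": [-0.0615,-0.128,0],"spin": 0,"gripper": 0},
  {"dp": [-0.0615,-0.128,0],"spin": 0,"gripper": 0},
])

```text
time_s: 7.5
ee_pos: [610.4, -224.1, 240.4]
orientation: [[-0.982, -0.191, 0.0], [-0.191, 0.982, 0.0], [-0.0, 0.0, -1.0]]
wrist_force: [-0.3, 0.2, -1.0]
opening: 8.1
```

```bash
python3 - <<'E'
from h import *
s=get_state();print(s["ee_pos"],s["joint_vel"].round(2),s["opening"])
c=grab("wrist","w5")
p=proj(c,[[536,-164,100]])[0];print(p)
u,v=int(p[0])-96,int(p[1])-72; u=max(0,min(u,560-192)); v=max(0,min(v,420-144)); print(u,v)
cv2.imwrite("pics/f.png",cv2.resize(cv2.imread("pics/w5.png")[v:v+144,u:u+192],(800,600),interpolation=cv2.INTER_CUBIC))
E
```

```text
[ 610.41421744 -224.09176936  240.39211643] [-0.  0. -0. -0.  0. -0.] 8.086282771092907
[370.51058137 124.45327908]
274 52
```

View pics/f.png

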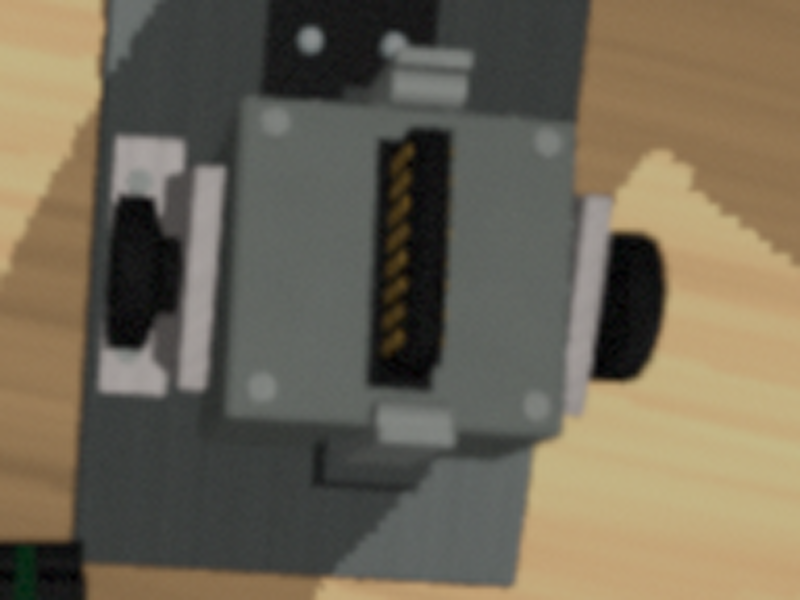

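View 2's face corners are (243,97), (575,120), (561,437), (227,416). I'll triangulate them against view 1.

```bash
python3 - <<'E'
from h import *
from scipy.optimize import least_squares
from scipy.spatial.transform import Rotation as Ro
c1,c2=load("w4"),load("w5"); sc,tp=load("scene1"),load("top1")
k=192/800
A=np.array([[263,100],[592,117],[578,420],[253,405]])*k+[117,128]-.38
B=np.array([[243,97],[575,120],[561,437],[227,416]])*k+[274,52]-.38
X=[]
for a,b in zip(A,B):
    x,r=tri([(c1,a),(c2,b)]);X.append(x);print(x.round(1),r)
X=np.array(X); print("lens",[round(np.linalg.norm(X[i]-X[(i+1)%4]),1) for i in range(4)])
# seat frame: -x end = image top (robot side). corners TL(-x,-y) TR(-x,+y) BR(+x,+y) BL(+x,-y)
Q=np.array([[-32,-34,0],[-32,34,0],[32,34,0],[32,-34,0.]])
Rm=lambda p:Ro.from_euler("ZY",[p[3],-p[4]]).as_matrix()
def res(p,views=((c1,A),(c2,B))):
    P=p[:3]+Q@Rm(p).T
    return np.concatenate([(proj(c,P)-U).ravel() for c,U in views])
for nm,vs in(("both",((c1,A),(c2,B))),("v1",((c1,A),)),("v2",((c2,B),))):
    o=least_squares(res,np.r_[X.mean(0),.15,.35],args=(vs,)); print(nm,o.x.round(3),"rms",np.sqrt(np.mean(o.fun**2)).round(2))
    if nm=="both": best=o.x; np.save("seat.npy",best); print(o.fun.round(1))
R=Rm(best); tip=best[:3]+20*R[:,2]; print("tip",tip.round(1),"n",R[:,2].round(3),"x",R[:,0].round(3))
ends=[best[:3]+R@np.array(q) for q in([-22,0,20],[22,0,20],[-22,0,0],[22,0,0],[0,0,20])]
print("v1",((proj(c1,ends)-[117,128])/k).round().tolist()); print("v2",((proj(c2,ends)-[274,52])/k).round().tolist())
E
```

```text
[ 503.6 -200.7   83.7] [0.1, 0.1]
[ 494.5 -134.3   82. ] [0.49, 0.49]
[ 554.9 -125.6   96.1] [0.03, 0.03]
[ 563.9 -192.    97.5] [0.05, 0.05]
lens [np.float64(67.0), np.float64(62.6), np.float64(67.0), np.float64(62.4)]
both [ 5.29285e+02 -1.63150e+02  8.81790e+01  1.40000e-01  2.59000e-01] rms 0.67
[ 0.7 -0.8  0.6 -1.3  0.4  0.5 -0.3  0.3 -1.1 -0.2  0.2  0.2  0.5  0.6
 -0.9  0.7]
v1 [ 5.30757e+02 -1.63796e+02  8.46760e+01  1.36000e-01  1.83000e-01] rms 0.32
v2 [ 5.28962e+02 -1.61757e+02  8.32050e+01  1.41000e-01  2.35000e-01] rms 0.12
tip [ 524.2 -163.9  107.5] n [-0.254 -0.036  0.967] x [0.957 0.135 0.257]
v1 [[410.0, 140.0], [400.0, 367.0], [426.0, 151.0], [416.0, 364.0], [405.0, 253.0]]
v2 [[432.0, 123.0], [423.0, 359.0], [405.0, 156.0], [396.0, 377.0], [428.0, 241.0]]
```

```bash
python3 - <<'E'
from h import *
from scipy.optimize import least_squares
from scipy.spatial.transform import Rotation as Ro
c1,c2=load("w4"),load("w5"); k=192/800
f1=lambda a:np.array(a)*k+[117,128]-.38
f2=lambda a:np.array(a)*k+[274,52]-.38
A=f1([[263,100],[592,117],[578,420],[253,405]]);B=f2([[243,97],[575,120],[561,437],[227,416]])
Q=np.array([[-32,-34,0],[-32,34,0],[32,34,0],[32,-34,0.]])
T=np.array([[-22,0,19.],[22,0,19.]])
TA=f1([[412,142],[400,376]]);TB=f2([[430,131],[415,377]])
Rm=lambda p:Ro.from_euler("ZY",[p[3],-p[4]]).as_matrix()
def res(p):
    r=[(p[5:11])/2*2,[(p[2]-92)/1.0*1]]
    for i,(c,U,V) in enumerate(((c1,A,TA),(c2,B,TB))):
        cc=dict(c);cc["eye"]=c["eye"]+c["orientation"]@p[5+3*i:8+3*i]
        r+= [((proj(cc,p[:3]+Q@Rm(p).T)-U)*2).ravel(),((proj(cc,p[:3]+T@Rm(p).T)-V)*[.5,1]).ravel()]
    return np.concatenate(r)
o=least_squares(res,np.r_[530,-163,90,.14,.22,np.zeros(6)]);print(o.x.round(3));print(o.fun.round(1))
C=np.linalg.inv(o.jac.T@o.jac);print(np.sqrt(np.diag(C))[:5].round(3))
p=o.x;R=Rm(p);np.save("seat.npy",p[:5]);print("tip",(p[:3]+20*R[:,2]).round(1))
# base plate yaw: v2 left edge/top z 12
b=onz(c2,f2([[105,100],[80,560],[590,20],[515,583]]),12);print(b.round(1)); 
for i,j in((0,1),(2,3)):
    d=b[j]-b[i];print(np.arctan2(d[1],d[0]).round(3))
E
```

```text
[ 5.29542e+02 -1.63052e+02  8.89490e+01  1.41000e-01  2.24000e-01
  4.24000e-01 -1.36000e-01  1.22900e+00 -4.22000e-01 -7.00000e-01
  1.70500e+00]
[ 0.4 -0.1  1.2 -0.4 -0.7  1.7 -3.1  0.1 -0.9  0.2 -2.   0.3  1.5 -0.4
  1.2 -0.2  1.2  0.2 -0.6 -1.1 -0.8  1.5 -0.2  0.4  1.2 -1.3  1.6  0.5
 -0.3  0.9 -2.7]
[0.73  0.731 0.769 0.003 0.013]
tip [ 525.1 -163.7  108.4]
[[ 503.8 -224.4   12. ]
 [ 614.8 -207.9   12. ]
 [ 461.8 -114.5   12. ]
 [ 599.   -96.3   12. ]]
0.147
0.132
```

```bash
python3 - <<'E'
from h import *
c=load("w4");k=192/800
ee=np.array([525.37,-111.14,239.57]);R=np.array([[-.982,-.189,-.001],[-.189,.982,.001],[.001,.001,-1.]])
im=c["frame"].astype(int).sum(2)
print(im[170:200,279].tolist())
f=lambda a:np.array(a)*k+[117,128]-.38
P=onz(c,f([[622,228],[740,228],[677,207]]),165.3);print(((P-ee)@R).round(1))
P=onz(c,f([[677,207]]),169.3);print(((P-ee)@R).round(1))
# seat-rel grip targets
p=np.load("seat.npy");print(p)
E
```

```text
[483, 481, 482, 478, 479, 467, 425, 246, 54, 28, 39, 35, 54, 69, 64, 65, 64, 69, 69, 79, 71, 65, 79, 69, 71, 75, 68, 67, 71, 76]
[[28.  -7.8 74.3]
 [28.  10.3 74.3]
 [31.2  0.6 74.3]]
[[32.   0.6 70.3]]
[ 5.29541926e+02 -1.63052497e+02  8.89491124e+01  1.40568328e-01
  2.24083591e-01]
```

The held socket measures about 1 mm off in tool x and y in the same view. I'll apply that as a relative correction, giving a seat at about (530.7, −164, 90.5), yaw 0.141 and tilt about 0.22. The tool can't tilt, so I'll hook the socket's far inner wall over the plug's high end and swing the board in the grip to match the lean.

Request:
apply_moves([
  {"dp": [0.01,0.01,0],"spin": 0.5,"gripper": 0},
  {"dp": [0.03,0.03,0],"spin": 1.5,"gripper": 0},
  {"dp": [0.05,0.05,0],"spin": 2.5,"gripper": 0},
  {"dp": [0.065,0.068,0],"spin": 2.9,"gripper": 0},
  {"dp": [0.0706,0.0744,0.005],"spin": 2.9,"gripper": 0},
  {"dp": [0.0706,0.0744,0.015],"spin": 2.9,"gripper": 0},
  {"dp": [0.0706,0.0744,0.025],"spin": 2.9,"gripper": 0},
  {"dp": [0.0706,0.0744,0.028],"spin": 2.9,"gripper": 0},
  {"dp": [0.0706,0.0744,0.028],"spin": 2.9,"gripper": 0},
  {"dp": [0.0706,0.0744,0.028],"spin": 2.9,"gripper": 0},
])

```text
time_s: 8.55
ee_pos: [527.6, -165.6, 211.9]
orientation: [[-0.99, -0.14, -0.0], [-0.14, 0.99, 0.0], [0.0, 0.0, -1.0]]
wrist_force: [-0.5, -0.0, -0.7]
opening: 7.7
```

```bash
python3 - <<'E'
from h import *
s=get_state();print(s["ee_pos"],s["wrist_force"],s["orientation"].round(4).tolist())
c=grab("scene","s6"); w=grab("wrist","w6")
p=proj(c,[[530,-164,110]])[0];u,v=int(p[0])-40,int(p[1])-35;print(u,v)
a=cv2.resize(cv2.imread("pics/s6.png")[v:v+60,u:u+80],(800,600),interpolation=cv2.INTER_CUBIC)
p=proj(w,[[530,-164,110]])[0];u,v=int(p[0])-64,min(int(p[1])-72,420-96);print(u,v)
b=cv2.resize(cv2.imread("pics/w6.png")[v:v+96,u:u+128],(400,300),interpolation=cv2.INTER_CUBIC)
cv2.imwrite("pics/g.png",np.hstack([cv2.resize(a,(400,300)),b]))
E
```

```text
[ 527.60003143 -165.62337638  211.86897644] [-0.49564785 -0.03549527 -0.66617059] [[-0.9901, -0.1405, -0.0003], [-0.1405, 0.9901, 0.0001], [0.0003, 0.0001, -1.0]]
147 188
216 143
```

View pics/g.png

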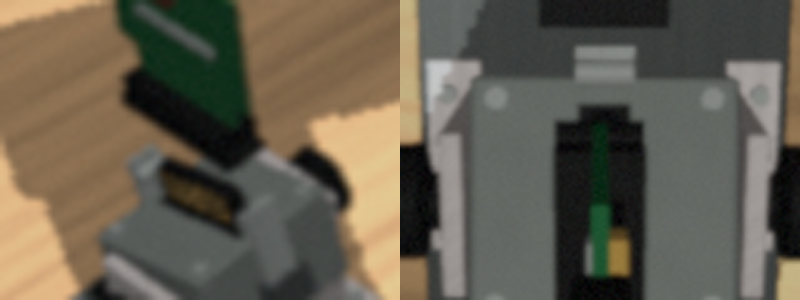

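The scene crop shows the socket above and in line with the plug. In the wrist crop the socket centre is at column 599 and the head's screws and clip at about 605, so the plug is about 1.3 mm to tool +y. I'll check x the same way.

```bash
python3 - <<'E'
from h import *
w=load("w6");s=get_state();R=s["orientation"];ee=s["ee_pos"]
f=lambda a:np.array(a)/3.125+[216-128,143]-.34
for n,uv,z in(("face edge",[604,78],83.4),("shell",[599,122],137.6),("rib",[604,105],141.6),("screws",[604.5,98],84.5)):
    print(n,((onz(w,f([uv]),z)[0]-ee)@R).round(2))
g=w["frame"].astype(int).sum(2); c=int(f([[604,0]])[0,0]);print(c,g[143:195,c].tolist())
c=int(f([[565,0]])[0,0]);print(c,g[143:195,c].tolist())
E
```

```text
face edge [ 28.66   1.91 128.87]
shell [28.39  0.69 74.67]
rib [32.68  1.7  70.67]
screws [ 23.79   2.03 127.77]
280 [84, 70, 78, 88, 84, 85, 80, 80, 110, 169, 183, 182, 184, 193, 258, 368, 391, 394, 376, 327, 336, 368, 396, 403, 383, 361, 324, 301, 300, 303, 305, 299, 279, 201, 111, 53, 41, 43, 42, 51, 58, 69, 73, 67, 57, 54, 70, 56, 71, 70, 82, 75]
268 [82, 76, 78, 78, 78, 85, 76, 89, 116, 167, 179, 178, 186, 187, 183, 185, 179, 184, 178, 180, 179, 181, 186, 187, 206, 261, 293, 296, 302, 304, 297, 304, 301, 303, 303, 302, 303, 285, 222, 110, 53, 52, 59, 73, 71, 58, 27, 28, 41, 59, 69, 62]
```

Request:
apply_moves([
  {"dp": [-0.0003,0.0012,0.006],"spin": 0,"gripper": 0},
  {"dp": [-0.0005,0.0012,0.012],"spin": 0,"gripper": 0},
  {"dp": [-0.0005,0.0012,0.017],"spin": 0,"gripper": 0},
  {"dp": [-0.0005,0.0012,0.02],"spin": 0,"gripper": 0},
  {"dp": [-0.0005,0.0012,0.022],"spin": 0,"gripper": 0},
  {"dp": [-0.0005,0.0012,0.0235],"spin": 0,"gripper": 0},
  {"dp": [-0.0005,0.0012,0.0245],"spin": 0,"gripper": 0},
  {"dp": [-0.0005,0.0012,0.025],"spin": 0,"gripper": 0},
  {"dp": [-0.0005,0.0012,0.0255],"spin": 0,"gripper": 0},
  {"dp": [-0.0005,0.0012,0.0255],"spin": 0,"gripper": 0},
])

```text
time_s: 9.65
ee_pos: [527.7, -164.1, 187.5]
orientation: [[-0.99, -0.141, 0.001], [-0.141, 0.99, -0.0], [-0.001, -0.0, -1.0]]
wrist_force: [-2.2, 0.4, 5.7]
opening: 7.6
```

```bash
python3 - <<'E'
from h import *
s=get_state();print(s["ee_pos"].round(2),s["wrist_force"].round(2),s["torque"].round(3),s["opening"])
c=grab("scene","s7"); w=grab("wrist","w7")
a=cv2.resize(cv2.imread("pics/s7.png")[190:265,140:240],(400,300),interpolation=cv2.INTER_CUBIC)
b=cv2.resize(cv2.imread("pics/w7.png")[143:239,216:344],(400,300),interpolation=cv2.INTER_CUBIC)
cv2.imwrite("pics/i.png",np.hstack([a,b]))
E
```

```text
[ 527.74 -164.1   187.47] [-2.16  0.36  5.7 ] [0.199 0.379 0.015] 7.6472777117410935
```

View pics/i.png

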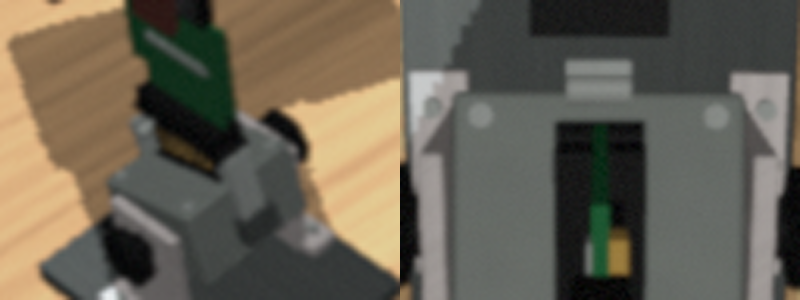

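The socket has landed on something: about 6 N up with a small −x component. It is centred sideways (socket at column 600, screws at 598.5). I'll check the x offset from this frame.

```bash
python3 - <<'E'
from h import *
w=load("w7");s=get_state();R=s["orientation"];ee=s["ee_pos"]
g=w["frame"].astype(int).sum(2)
for c in(262,270,278,284):print(c,g[165:200,c].tolist())
f=lambda a:np.array(a)/3.125+[216-128,143]-.34
for n,uv,z in(("face edge",[604,95],83.4),("face edge z+1.5",[604,95],84.9),("shell",[599,124],113.2),("clipL top",[600,62],97.)):
    print(n,((onz(w,f([uv]),z)[0]-ee)@R).round(2))
for x in np.arange(26,36,2.): print(x,(proj(w,ee+R@np.array([x,0,74.3]))[0]).round(1),(proj(w,ee+R@np.array([x,0,70.3]))[0]).round(1))
E
```

```text
262 [189, 188, 184, 185, 183, 180, 190, 216, 260, 296, 301, 311, 306, 305, 308, 309, 312, 310, 311, 309, 307, 313, 313, 311, 310, 313, 308, 303, 312, 311, 309, 313, 314, 308, 311]
270 [399, 371, 310, 327, 351, 376, 384, 372, 356, 341, 308, 293, 301, 306, 308, 290, 227, 110, 60, 48, 56, 65, 77, 62, 30, 36, 47, 70, 79, 77, 68, 72, 72, 55, 61]
278 [402, 380, 324, 342, 374, 400, 410, 396, 371, 350, 313, 298, 305, 309, 306, 290, 228, 118, 71, 68, 73, 81, 71, 72, 69, 63, 58, 51, 76, 75, 73, 60, 82, 74, 67]
284 [410, 385, 329, 336, 373, 400, 411, 398, 376, 346, 322, 297, 302, 303, 304, 288, 223, 108, 40, 46, 58, 67, 75, 59, 36, 39, 57, 59, 74, 66, 63, 76, 69, 77, 68]
face edge [ 28.74   1.86 104.06]
face edge z+1.5 [ 29.01   1.86 102.56]
shell [28.03  0.73 74.26]
clipL top [38.4   0.94 90.46]
26.0 [278.2 185.4] [278.2 186.7]
28.0 [278.2 182.4] [278.2 183.6]
30.0 [278.2 179.3] [278.2 180.5]
32.0 [278.2 176.2] [278.2 177.4]
34.0 [278.2 173.1] [278.2 174.3]
```

```bash
python3 - <<'E'
from h import *
w=load("w6");w7=load("w7");
M=None
from workcell import *
s=get_state();R=s["orientation"];ee=s["ee_pos"]
for n,x,z in(("mouth27",27,0),("rib30.5",30.5,4),("top27",27,17),("pcb26",26,17),("pcb35 z29",35,29),("pcb35 z84",35,84),("bar25 z82",25,82),("bar25 z104",25,104)):
    p=proj(w7,np.array([ee+R@np.array([x,0,74.3-z]),ee+R@np.array([x+1,0,74.3-z])]))[:,1]; print(n,p.round(1), "crop row",((p-143+.34)*3.125).round())
for nm,c in(("w6",w),("w7",w7)):
    f=c["frame"].astype(int); print(nm,"G-R col 280", (f[175:240,280,1]-f[175:240,280,0]).tolist()); print((f[175:240,280].sum(1)).tolist())
E
```

```text
mouth27 [183.9 182.4] crop row [129. 124.]
rib30.5 [179.7 178.2] crop row [116. 111.]
top27 [189.7 188.1] crop row [147. 142.]
pcb26 [191.3 189.7] crop row [152. 147.]
pcb35 z29 [180.5 178.7] crop row [118. 113.]
pcb35 z84 [206.  203.7] crop row [198. 191.]
bar25 z82 [227.1 224.9] crop row [264. 257.]
bar25 z104 [245.4 242.9] crop row [321. 313.]
w6 G-R col 280 [4, 3, 2, 1, 2, 3, 6, 13, 30, 31, 29, 31, 36, 35, 28, 36, 29, 33, 26, 30, 30, 28, 32, 35, 31, 33, 30, 37, 31, 27, 29, 29, 34, 39, 51, 54, 55, 55, 56, 54, 55, 54, 56, 56, 56, 54, 54, 54, 57, 55, 56, 56, 55, 56, 55, 50, 32, 13, 1, -2, 4, 1, -2, 3, -4]
[279, 201, 111, 53, 41, 43, 42, 51, 58, 69, 73, 67, 57, 54, 70, 56, 71, 70, 82, 75, 71, 73, 61, 61, 71, 63, 65, 59, 59, 81, 63, 74, 70, 112, 159, 162, 163, 168, 160, 165, 163, 167, 160, 163, 159, 168, 163, 165, 158, 167, 161, 157, 160, 156, 155, 148, 99, 53, 25, 22, 35, 17, 48, 27, 16]
w7 G-R col 280 [2, 4, 5, 4, 6, 4, 5, 11, 28, 31, 30, 31, 32, 32, 31, 29, 26, 28, 33, 37, 30, 38, 33, 35, 31, 31, 32, 31, 33, 31, 30, 35, 32, 41, 52, 58, 58, 58, 56, 59, 56, 58, 58, 54, 55, 56, 56, 57, 58, 58, 59, 56, 54, 55, 56, 53, 33, 10, -2, -1, -3, -3, -2, -3, 3]
[312, 299, 303, 310, 304, 289, 228, 120, 69, 66, 73, 80, 70, 72, 71, 80, 85, 88, 71, 63, 85, 58, 64, 71, 77, 75, 71, 73, 60, 76, 75, 60, 82, 108, 156, 163, 164, 165, 168, 159, 165, 163, 162, 173, 169, 168, 168, 163, 163, 162, 159, 156, 164, 164, 165, 136, 101, 47, 13, 18, 34, 23, 38, 31, 27]
```

Rechecking against known board features (shoulder at row 182.5, PCB top at 208.5), the rib spans the full width. The socket therefore sits about 2.5 mm too far +x and is touching the +x clip. I'll lift, shift back and lower again.

Request:
apply_moves([
  {"dp": [0,0,-0.004],"spin": 0,"gripper": 0},
  {"dp": [0.001,0,-0.005],"spin": 0,"gripper": 0},
  {"dp": [0.0024,0,-0.005],"spin": 0,"gripper": 0},
  {"dp": [0.0024,0,-0.003],"spin": 0,"gripper": 0},
  {"dp": [0.0024,0,-0.001],"spin": 0,"gripper": 0},
  {"dp": [0.0024,0,0],"spin": 0,"gripper": 0},
  {"dp": [0.0024,0,0.0005],"spin": 0,"gripper": 0},
  {"dp": [0.0024,0,0.0005],"spin": 0,"gripper": 0},
  {"dp": [0.0024,0,0.0005],"spin": 0,"gripper": 0},
  {"dp": [0.0024,0,0.0005],"spin": 0,"gripper": 0},
])

```text
time_s: 10.75
ee_pos: [525.2, -164.4, 186.2]
orientation: [[-0.99, -0.141, 0.0], [-0.141, 0.99, -0.0], [-0.0, -0.0, -1.0]]
wrist_force: [-0.6, 0.1, -0.8]
opening: 7.6
```

```bash
cat > m.py <<'E'
from h import *
s=get_state();R=s["orientation"];ee=s["ee_pos"]
print(s["time_s"],ee.round(2),"F",s["wrist_force"].round(2),"tau",s["torque"].round(3),s["opening"].round(2))
import sys
w=grab("wrist",sys.argv[1]); f=w["frame"].astype(int); c=280
g=f[165:240,c,1]-f[165:240,c,0]; b=f[165:240,c].sum(1)
print("green-start",165+np.argmax(g>20),"b",b[8:22].tolist()); print("top edge",[int(165+i) for i in np.where(np.diff(b)>35)[0]],"end",165+len(g)-1-np.argmax(g[::-1]>40))
E
python3 m.py w8
```

```text
Traceback (most recent call last):
  File "m.py", line 3, in <module>
    print(s["time_s"],ee.round(2),"F",s["wrist_force"].round(2),"tau",s["torque"].round(3),s["opening"].round(2))
                                                                                           ^^^^^^^^^^^^^^^^^^
AttributeError: 'float' object has no attribute 'round'
```

Free of contact now. Starting the swing, first half, watching the force.

Request:
apply_moves([
  {"dp": [0,0,0.001],"spin": 0,"gripper": 0},
  {"dp": [0.0015,0,0.0012],"spin": 0,"gripper": 0},
  {"dp": [0.003,0,0.0016],"spin": 0,"gripper": 0},
  {"dp": [0.0045,0,0.0022],"spin": 0,"gripper": 0},
  {"dp": [0.006,0,0.0028],"spin": 0,"gripper": 0},
  {"dp": [0.0075,0,0.0034],"spin": 0,"gripper": 0},
  {"dp": [0.009,0,0.004],"spin": 0,"gripper": 0},
  {"dp": [0.0105,0,0.0045],"spin": 0,"gripper": 0},
  {"dp": [0.0117,0,0.0051],"spin": 0,"gripper": 0},
  {"dp": [0.0117,0,0.0051],"spin": 0,"gripper": 0},
])

```text
time_s: 11.75
ee_pos: [513.5, -166.1, 181.1]
orientation: [[-0.99, -0.141, 0.0], [-0.141, 0.99, -0.0], [-0.0, -0.0, -1.0]]
wrist_force: [3.7, 0.3, 2.2]
opening: 7.6
```

```bash
sed -i 's/s\["opening"\].round(2)/s["opening"]/' m.py; python3 m.py w9; python3 - <<'E'
from h import *
c=grab("scene","s9")
a=cv2.resize(cv2.imread("pics/s9.png")[190:265,140:240],(400,300),interpolation=cv2.INTER_CUBIC)
b=cv2.resize(cv2.imread("pics/w9.png")[143:239,216:344],(400,300),interpolation=cv2.INTER_CUBIC)
cv2.imwrite("pics/j.png",np.hstack([a,b]))
E
```

```text
11.75 [ 513.48 -166.14  181.05] F [3.74 0.3  2.2 ] tau [ 0.069 -0.895 -0.039] 7.5908544916237375
green-start 194 b [183, 188, 189, 187, 191, 181, 185, 190, 189, 186, 194, 239, 327, 391]
top edge [171, 183, 184, 185, 210, 211] end 233
```

Fx is +3.7 N and the shoulder moved from row 182.5 to 194: hooked and swinging, about 0.1 rad so far. Second half.

Request:
apply_moves([
  {"dp": [0.0012,0,0.0006],"spin": 0,"gripper": 0},
  {"dp": [0.0024,0,0.0013],"spin": 0,"gripper": 0},
  {"dp": [0.0037,0,0.002],"spin": 0,"gripper": 0},
  {"dp": [0.005,0,0.0027],"spin": 0,"gripper": 0},
  {"dp": [0.0063,0,0.0034],"spin": 0,"gripper": 0},
  {"dp": [0.0076,0,0.0041],"spin": 0,"gripper": 0},
  {"dp": [0.0088,0,0.0048],"spin": 0,"gripper": 0},
  {"dp": [0.0097,0,0.0053],"spin": 0,"gripper": 0},
  {"dp": [0.0097,0,0.0053],"spin": 0,"gripper": 0},
  {"dp": [0.0097,0,0.0053],"spin": 0,"gripper": 0},
])

```text
time_s: 12.85
ee_pos: [503.8, -167.3, 175.7]
orientation: [[-0.99, -0.141, -0.0], [-0.141, 0.99, 0.0], [0.0, 0.0, -1.0]]
wrist_force: [2.4, 0.8, 2.7]
opening: 8.1
```

```bash
python3 m.py w10; python3 - <<'E'
from h import *
c=grab("scene","s10")
a=cv2.resize(cv2.imread("pics/s10.png")[190:265,140:240],(400,300),interpolation=cv2.INTER_CUBIC)
b=cv2.resize(cv2.imread("pics/w10.png")[143:239,216:344],(400,300),interpolation=cv2.INTER_CUBIC)
cv2.imwrite("pics/k.png",np.hstack([a,b]))
E
```

```text
12.85 [ 503.76 -167.34  175.66] F [2.39 0.8  2.71] tau [ 0.066 -0.776  0.003] 8.093107816931996
green-start 207 b [81, 77, 87, 80, 79, 68, 76, 76, 70, 72, 109, 141, 178, 189]
top edge [182, 184, 200, 201, 213, 214] end 236
```

View pics/k.png

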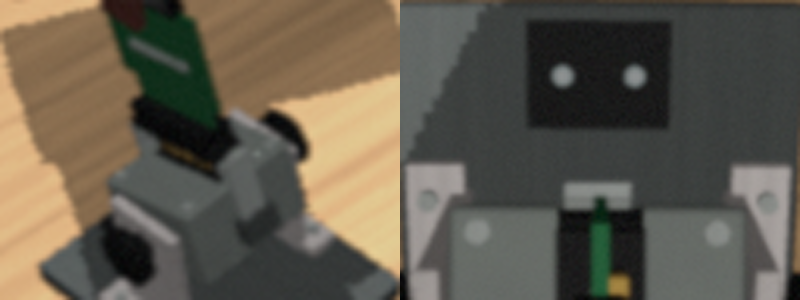

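The board now leans with its socket over the plug: socket mid-column 600.5, screws 597.5. I'll centre it and move down along the plug axis in stages.

Request:
apply_moves([
  {"dp": [-0.0008,0,0.0002],"spin": 0,"gripper": 0},
  {"dp": [-0.001,0,0.001],"spin": 0,"gripper": 0},
  {"dp": [-0.0012,0,0.0018],"spin": 0,"gripper": 0},
  {"dp": [-0.0014,0,0.0026],"spin": 0,"gripper": 0},
  {"dp": [-0.0016,0,0.0034],"spin": 0,"gripper": 0},
  {"dp": [-0.0018,0,0.0042],"spin": 0,"gripper": 0},
  {"dp": [-0.002,0,0.005],"spin": 0,"gripper": 0},
  {"dp": [-0.0022,0,0.0056],"spin": 0,"gripper": 0},
  {"dp": [-0.0022,0,0.0058],"spin": 0,"gripper": 0},
  {"dp": [-0.0022,0,0.0058],"spin": 0,"gripper": 0},
])

```text
time_s: 13.95
ee_pos: [506.2, -167.2, 170.5]
orientation: [[-0.99, -0.141, 0.0], [-0.141, 0.99, -0.0], [-0.0, -0.0, -1.0]]
wrist_force: [-1.2, -1.1, 7.7]
opening: 8.0
```

Request:
apply_moves([
  {"dp": [-0.0001,0,0.0006],"spin": 0,"gripper": 0},
  {"dp": [-0.0003,0,0.0012],"spin": 0,"gripper": 0},
  {"dp": [-0.0004,0,0.0018],"spin": 0,"gripper": 0},
  {"dp": [-0.0005,0,0.0024],"spin": 0,"gripper": 0},
  {"dp": [-0.0007,0,0.003],"spin": 0,"gripper": 0},
  {"dp": [-0.0008,0,0.0036],"spin": 0,"gripper": 0},
  {"dp": [-0.001,0,0.0042],"spin": 0,"gripper": 0},
  {"dp": [-0.0011,0,0.0048],"spin": 0,"gripper": 0},
  {"dp": [-0.0011,0,0.005],"spin": 0,"gripper": 0},
  {"dp": [-0.0011,0,0.005],"spin": 0,"gripper": 0},
])

```text
time_s: 14.95
ee_pos: [507.4, -167.1, 165.5]
orientation: [[-0.99, -0.141, 0.001], [-0.141, 0.99, -0.0], [-0.001, -0.0, -1.0]]
wrist_force: [-1.7, -0.6, 6.5]
opening: 7.4
```

```bash
python3 m.py w12
```

```text
14.95 [ 507.43 -167.1   165.51] F [-1.66 -0.65  6.47] tau [ 0.082  0.061 -0.033] 7.436824060980134
green-start 207 b [65, 81, 80, 79, 68, 82, 69, 74, 95, 143, 176, 190, 186, 192]
top edge [181, 193, 194, 213, 214] end 236
```

Force is 7 N along the plug axis and the board hasn't slipped in the grip. Pressing on.

Request:
apply_moves([
  {"dp": [-0.0001,0,0.0005],"spin": 0,"gripper": 0},
  {"dp": [-0.0002,0,0.001],"spin": 0,"gripper": 0},
  {"dp": [-0.0003,0,0.0015],"spin": 0,"gripper": 0},
  {"dp": [-0.0004,0,0.002],"spin": 0,"gripper": 0},
  {"dp": [-0.0006,0,0.0025],"spin": 0,"gripper": 0},
  {"dp": [-0.0007,0,0.003],"spin": 0,"gripper": 0},
  {"dp": [-0.0007,0,0.003],"spin": 0,"gripper": 0},
  {"dp": [-0.0007,0,0.003],"spin": 0,"gripper": 0},
  {"dp": [-0.0007,0,0.003],"spin": 0,"gripper": 0},
  {"dp": [-0.0007,0,0.003],"spin": 0,"gripper": 0},
])

```text
time_s: 16.0
ee_pos: [507.7, -167.2, 164.1]
orientation: [[-0.99, -0.141, 0.0], [-0.141, 0.99, -0.001], [0.0, -0.001, -1.0]]
wrist_force: [-9.0, 0.3, 23.5]
opening: 7.9
```

```bash
python3 m.py w13
```

```text
16.0 [ 507.65 -167.25  164.06] F [-8.99  0.33 23.45] tau [0.202 1.135 0.059] 7.91132781964087
green-start 207 b [71, 71, 74, 84, 73, 70, 77, 75, 87, 133, 178, 191, 193, 186]
top edge [181, 182, 194, 195, 214] end 236
```

Stiff stop at 24 N, about where home is expected, but with extra −x force and a turning moment. The grip is a little too far +x for the lean, so I'll ease it back.

Request:
apply_moves([
  {"dp": [0.0003,0,0],"spin": 0,"gripper": 0},
  {"dp": [0.0006,0,0],"spin": 0,"gripper": 0},
  {"dp": [0.0009,0,0],"spin": 0,"gripper": 0},
  {"dp": [0.0012,0,0],"spin": 0,"gripper": 0},
  {"dp": [0.0015,0,0],"spin": 0,"gripper": 0},
  {"dp": [0.0018,0,0],"spin": 0,"gripper": 0},
  {"dp": [0.002,0,0],"spin": 0,"gripper": 0},
  {"dp": [0.002,0,0],"spin": 0,"gripper": 0},
  {"dp": [0.002,0,0],"spin": 0,"gripper": 0},
  {"dp": [0.002,0,0],"spin": 0,"gripper": 0},
])

```text
time_s: 17.05
ee_pos: [506.7, -167.4, 163.6]
orientation: [[-0.99, -0.141, 0.002], [-0.141, 0.99, -0.001], [-0.002, -0.001, -1.0]]
wrist_force: [-3.7, 0.7, 15.8]
opening: 8.1
```

```bash
python3 m.py w14
```

```text
17.05 [ 506.7  -167.37  163.55] F [-3.69  0.74 15.78] tau [ 0.368  0.167 -0.006] 8.063273843993425
green-start 208 b [68, 67, 74, 88, 73, 86, 78, 81, 72, 88, 126, 177, 187, 191]
top edge [182, 183, 196, 197, 213, 214] end 237
```

Request:
apply_moves([
  {"dp": [0.0004,0,0.0003],"spin": 0,"gripper": 0},
  {"dp": [0.0006,0,0.0006],"spin": 0,"gripper": 0},
  {"dp": [0.0008,0,0.0009],"spin": 0,"gripper": 0},
  {"dp": [0.001,0,0.0012],"spin": 0,"gripper": 0},
  {"dp": [0.001,0,0.0015],"spin": 0,"gripper": 0},
  {"dp": [0.001,0,0.0015],"spin": 0,"gripper": 0},
  {"dp": [0.001,0,0.0015],"spin": 0,"gripper": 0},
  {"dp": [0.001,0,0.0015],"spin": 0,"gripper": 0},
  {"dp": [0.001,0,0.0015],"spin": 0,"gripper": 0},
  {"dp": [0.001,0,0.0015],"spin": 0,"gripper": 0},
])

```text
time_s: 18.1
ee_pos: [505.2, -167.6, 162.3]
orientation: [[-0.99, -0.141, 0.001], [-0.141, 0.99, -0.001], [-0.001, -0.001, -1.0]]
wrist_force: [-6.3, 0.1, 18.7]
opening: 7.7
```

```bash
python3 m.py w15; python3 - <<'E'
from h import *
c=grab("scene","s15")
a=cv2.resize(cv2.imread("pics/s15.png")[200:251,150:218],(400,300),interpolation=cv2.INTER_CUBIC)
a2=cv2.resize(cv2.imread("pics/s10.png")[200:251,150:218],(400,300),interpolation=cv2.INTER_CUBIC)
b=[cv2.resize(cv2.imread(f"pics/{n}.png")[183:243,240:320],(400,300),interpolation=cv2.INTER_CUBIC) for n in("w15","w12")]
cv2.imwrite("pics/l.png",np.vstack([np.hstack([a,b[0]]),np.hstack([a2,b[1]])]))
E
```

```text
18.1 [ 505.23 -167.56  162.27] F [-6.34  0.11 18.69] tau [0.228 0.671 0.033] 7.65509547250974
green-start 210 b [83, 78, 79, 69, 61, 69, 88, 69, 83, 74, 81, 81, 138, 183]
top edge [184, 185, 200, 201, 214] end 237
```

View pics/l.png

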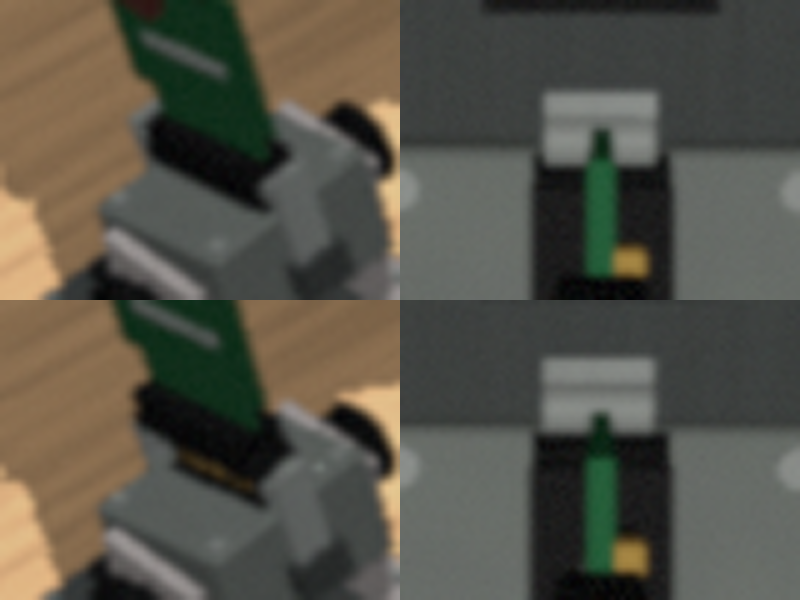

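The scene crop (top left) shows the socket down on the face with no pins visible, unlike the earlier frame (bottom left). The wrist crop shows it square between the clips. It was still sinking as the lean increased, so I'll compute the board's lean from its shoulder and PCB-top rows.

```bash
cat > t.py <<'E'
from h import *
from scipy.optimize import brentq
import sys
def rows(c):
    f=c["frame"].astype(float); g=f[165:245,278:283].mean(1); gr=g[:,1]-g[:,0]
    def cross(lv,start):
        for i in range(start,len(gr)-1):
            if gr[i]<lv<=gr[i+1]: return 165+i+(lv-gr[i])/(gr[i+1]-gr[i]),i
    a,i=cross(18,5); b,_=cross(45,i); return a,b
M=np.array(load("w7")["mount"]) if "mount" in load("w7") else None
def prow(c,phi,x,z,off):
    q=np.array([x*np.cos(phi)-(93-z)*np.sin(phi)+off,0,-18.7+x*np.sin(phi)+(93-z)*np.cos(phi)])
    cc=dict(c);cc["eye"]=M[:3,3];cc["orientation"]=M[:3,:3]; return proj(cc,q)[0,1]
c=load("w7");a,b=rows(c);off=brentq(lambda o:prow(c,0,35,29,o)-a,-8,8);off2=brentq(lambda o:prow(c,0,35,84,o)-b,-8,8);print("w7",a,b,off,off2)
for n in sys.argv[1:]:
    c=load(n);a,b=rows(c);o=[]
    for r,z,of in((a,29,off),(b,84,off2)):
        try:o.append(round(brentq(lambda p:prow(c,p,35,z,of)-r,-.1,.6),3))
        except Exception as e:o.append(None)
    print(n,round(a,2),round(b,2),o)
E
python3 t.py w9 w10 w12 w13 w14 w15
```

```text
w7 182.74242424242425 208.5 -1.2941027300391308 -1.0877524607506464
w9 194.24 211.28 [0.114, 0.283]
w10 208.88 214.65 [0.253, 0.418]
w12 209.0 214.61 [0.254, 0.417]
w13 209.13 214.59 [0.256, 0.416]
w14 209.85 214.61 [0.262, 0.417]
w15 212.14 215.35 [0.284, 0.442]
```

Board lean is now about 0.28 rad and still adjusting to the head. Following it further.

Request:
apply_moves([
  {"dp": [0.0003,0,0.0002],"spin": 0,"gripper": 0},
  {"dp": [0.0006,0,0.0004],"spin": 0,"gripper": 0},
  {"dp": [0.0009,0,0.0006],"spin": 0,"gripper": 0},
  {"dp": [0.0012,0,0.0008],"spin": 0,"gripper": 0},
  {"dp": [0.0015,0,0.001],"spin": 0,"gripper": 0},
  {"dp": [0.0018,0,0.0012],"spin": 0,"gripper": 0},
  {"dp": [0.002,0,0.0014],"spin": 0,"gripper": 0},
  {"dp": [0.002,0,0.0015],"spin": 0,"gripper": 0},
  {"dp": [0.002,0,0.0015],"spin": 0,"gripper": 0},
  {"dp": [0.002,0,0.0015],"spin": 0,"gripper": 0},
])

```text
time_s: 19.2
ee_pos: [503.4, -167.8, 160.7]
orientation: [[-0.99, -0.141, 0.001], [-0.141, 0.99, -0.001], [-0.001, -0.001, -1.0]]
wrist_force: [-4.7, 1.4, 17.9]
opening: 8.0
```

```bash
python3 m.py w16|head -1; python3 t.py w16
```

```text
19.2 [ 503.44 -167.81  160.67] F [-4.7   1.37 17.94] tau [0.314 0.442 0.01 ] 7.9761529860772065
w7 182.74242424242425 208.5 -1.2941027300391308 -1.0877524607506464
w16 213.23 216.33 [0.294, 0.473]
```

Descent is now partly grip slip (about 1.4 mm by the row shifts), so it's likely against the stop. I'll nudge once more to see whether the lean still changes or is locked flush.

Request:
apply_moves([
  {"dp": [0.0003,0,0.0001],"spin": 0,"gripper": 0},
  {"dp": [0.0006,0,0.0002],"spin": 0,"gripper": 0},
  {"dp": [0.0009,0,0.0003],"spin": 0,"gripper": 0},
  {"dp": [0.0012,0,0.0004],"spin": 0,"gripper": 0},
  {"dp": [0.0015,0,0.0005],"spin": 0,"gripper": 0},
  {"dp": [0.0018,0,0.0006],"spin": 0,"gripper": 0},
  {"dp": [0.002,0,0.0006],"spin": 0,"gripper": 0},
  {"dp": [0.002,0,0.0006],"spin": 0,"gripper": 0},
  {"dp": [0.002,0,0.0006],"spin": 0,"gripper": 0},
  {"dp": [0.002,0,0.0006],"spin": 0,"gripper": 0},
])

```text
time_s: 20.25
ee_pos: [502.6, -168.0, 160.1]
orientation: [[-0.99, -0.141, 0.004], [-0.141, 0.99, -0.001], [-0.004, -0.001, -1.0]]
wrist_force: [-0.1, 1.5, 14.5]
opening: 7.9
```

```bash
python3 m.py w17|head -1; python3 t.py w17; python3 - <<'E'
from h import *
# scene view: project predicted seat-home socket mouth edges; compare dark/grey boundary along lines normal to face
s=load("s15"); import scipy.ndimage as nd
c=grab("scene","s17"); S=np.array([530.,-164,91.]);yaw=.141
for t in(.25,.29):
    x=np.array([np.cos(yaw)*np.cos(t),np.sin(yaw)*np.cos(t),np.sin(t)]);n=np.array([-np.cos(yaw)*np.sin(t),-np.sin(yaw)*np.sin(t),np.cos(t)]);y=np.array([-np.sin(yaw),np.cos(yaw),0])
    print(t,proj(c,np.array([S+x*a-9*y+n*h for a in(-27,0,27) for h in(0,17)])).round(1).tolist())
g=c["frame"].astype(int).sum(2)
for u in(172,178,184,190): print(u,g[212:246,u].tolist())
E
```

```text
20.25 [ 502.59 -168.03  160.14] F [-0.06  1.48 14.45] tau [ 0.568 -0.302  0.017] 7.877715671119846
w7 182.74242424242425 208.5 -1.2941027300391308 -1.0877524607506464
w17 213.95 216.12 [0.3, 0.466]
0.25 [[175.9, 228.4], [173.4, 221.7], [184.7, 232.5], [182.2, 225.6], [193.7, 236.6], [191.3, 229.7]]
0.29 [[176.1, 228.9], [173.4, 222.0], [184.7, 232.5], [182.0, 225.5], [193.6, 236.2], [190.9, 229.1]]
172 [213, 279, 323, 325, 318, 311, 311, 313, 310, 291, 297, 310, 317, 306, 301, 313, 328, 324, 307, 284, 276, 273, 268, 263, 260, 257, 225, 223, 311, 404, 436, 406, 331, 284]
178 [82, 89, 86, 90, 86, 87, 98, 88, 63, 42, 25, 38, 41, 27, 24, 31, 97, 197, 254, 268, 262, 263, 266, 265, 261, 266, 264, 264, 255, 221, 181, 189, 275, 389]
184 [165, 105, 81, 85, 89, 79, 88, 84, 82, 84, 73, 58, 39, 37, 36, 23, 23, 32, 41, 117, 222, 260, 267, 268, 266, 268, 262, 265, 271, 266, 270, 255, 223, 188]
190 [82, 84, 80, 88, 77, 81, 85, 89, 86, 87, 91, 87, 75, 66, 46, 39, 35, 31, 34, 22, 34, 58, 151, 232, 268, 272, 264, 267, 272, 269, 253, 221, 207, 210]
```

The lean stopped changing and the lateral force flipped, so the socket is flush and locked at about 0.29 rad. I'll back off about 1 mm laterally to bring the push onto the plug axis, pressing a touch more, and calibrate the scene check with the face's near edge.

Request:
apply_moves([
  {"dp": [-0.0003,0,0.0001],"spin": 0,"gripper": 0},
  {"dp": [-0.0006,0,0.0002],"spin": 0,"gripper": 0},
  {"dp": [-0.0009,0,0.0003],"spin": 0,"gripper": 0},
  {"dp": [-0.0011,0,0.0004],"spin": 0,"gripper": 0},
  {"dp": [-0.0011,0,0.0005],"spin": 0,"gripper": 0},
  {"dp": [-0.0011,0,0.0005],"spin": 0,"gripper": 0},
  {"dp": [-0.0011,0,0.0005],"spin": 0,"gripper": 0},
  {"dp": [-0.0011,0,0.0005],"spin": 0,"gripper": 0},
  {"dp": [-0.0011,0,0.0005],"spin": 0,"gripper": 0},
  {"dp": [-0.0011,0,0.0005],"spin": 0,"gripper": 0},
])

```text
time_s: 21.35
ee_pos: [502.8, -168.0, 160.2]
orientation: [[-0.99, -0.141, 0.002], [-0.141, 0.99, -0.001], [-0.002, -0.001, -1.0]]
wrist_force: [-6.6, 1.3, 23.1]
opening: 7.7
```

```bash
python3 m.py w18|head -1; python3 t.py w18; python3 - <<'E'
from h import *
c=grab("scene","s18"); S=np.array([530.,-164,91.]);yaw=.141;t=.29
x=np.array([np.cos(yaw)*np.cos(t),np.sin(yaw)*np.cos(t),np.sin(t)]);n=np.array([-np.cos(yaw)*np.sin(t),-np.sin(yaw)*np.sin(t),np.cos(t)]);y=np.array([-np.sin(yaw),np.cos(yaw),0])
for nm,b,h in(("mouth home",-9,0),("shell 17",-9,17),("face edge",-34,0)):
    P=proj(c,np.array([S+x*a+b*y+n*h for a in np.linspace(-32,32,9)])); print(nm,np.interp([166,172,178,184,190],P[:,0],P[:,1]).round(1))
for k in("s10","s18"):
    g=load(k)["frame"].astype(int).sum(2); print(k)
    for u in(166,172,178,184,190): print(u,g[222:252,u].tolist())
E
```

```text
21.35 [ 502.8  -167.99  160.16] F [-6.58  1.3  23.08] tau [0.427 0.682 0.053] 7.714658658266425
w7 182.74242424242425 208.5 -1.2941027300391308 -1.0877524607506464
w18 213.78 216.25 [0.299, 0.47]
mouth home [228.2 228.2 229.7 232.2 234.7]
shell 17 [221.4 221.5 223.9 226.3 228.8]
face edge [235.8 238.4 241.  243.7 244.3]
s10
166 [304, 305, 312, 321, 328, 330, 318, 308, 314, 324, 332, 322, 301, 283, 277, 285, 299, 312, 320, 315, 298, 235, 140, 64, 59, 72, 77, 57, 46, 46]
172 [297, 308, 317, 308, 298, 311, 326, 328, 309, 287, 275, 273, 266, 264, 265, 255, 228, 220, 310, 404, 437, 406, 333, 285, 263, 203, 107, 58, 60, 57]
178 [43, 103, 186, 244, 257, 245, 236, 260, 270, 266, 265, 267, 263, 262, 269, 265, 266, 267, 255, 218, 185, 192, 275, 389, 436, 427, 355, 284, 255, 220]
184 [25, 18, 19, 22, 64, 112, 128, 69, 100, 195, 258, 269, 270, 271, 268, 269, 264, 267, 266, 275, 274, 261, 225, 185, 173, 181, 232, 305, 302, 265]
190 [39, 41, 26, 30, 30, 26, 26, 44, 78, 99, 81, 151, 236, 267, 265, 269, 272, 265, 272, 270, 251, 220, 216, 214, 212, 212, 214, 216, 211, 212]
s18
166 [305, 305, 311, 320, 326, 325, 317, 308, 308, 325, 329, 321, 303, 283, 272, 282, 301, 310, 318, 313, 299, 231, 144, 65, 47, 71, 85, 60, 44, 57]
172 [298, 312, 313, 301, 301, 316, 328, 324, 307, 281, 270, 275, 266, 264, 259, 258, 225, 223, 314, 403, 434, 405, 332, 285, 265, 203, 107, 52, 54, 55]
178 [32, 28, 30, 26, 24, 27, 104, 197, 256, 268, 265, 262, 261, 263, 263, 263, 264, 261, 249, 223, 185, 191, 277, 388, 432, 424, 350, 287, 254, 218]
184 [67, 49, 38, 42, 31, 41, 23, 30, 39, 120, 219, 262, 263, 269, 270, 268, 263, 264, 267, 270, 271, 254, 217, 186, 175, 180, 232, 303, 304, 266]
190 [96, 91, 82, 62, 47, 38, 44, 27, 16, 9, 32, 49, 142, 232, 266, 266, 266, 267, 267, 275, 257, 221, 212, 210, 207, 208, 213, 214, 212, 211]
```

Force is now 24 N, stiff, along the plug axis. For an independent check, I'll measure the −x clip's deflection: its top edge against the head's edge, compared with the relaxed frames.

```bash
python3 - <<'E'
from h import *
import glob
k=192/800
f1=lambda a:np.array(a)*k+[117,128]-.38
f2=lambda a:np.array(a)*k+[274,52]-.38
c1,c2=load("w4"),load("w5")
clip,r=tri([(c1,f1([410,64])),(c2,f2([434,50]))]);print("clip top edge",clip.round(1),r)
edge=np.mean([tri([(c1,f1(a)),(c2,f2(b))])[0] for a,b in(([263,100],[243,97]),([592,117],[575,120]))],0);print("edge mid",edge.round(1))
for n in("w6","w7","w10","w12","w13","w14","w15","w16","w17","w18"):
    c=load(n);g=c["frame"].astype(float).sum(2)
    pc,pe=proj(c,clip)[0],proj(c,edge)[0]
    def edgerow(col,r0):
        p=g[:,col-3:col+4].mean(1);lo,hi=int(r0-7),int(r0+9);d=np.diff(p)[lo:hi];i=int(np.argmax(d))
        w=np.clip(d[max(i-2,0):i+3],0,None);return lo+.5+(np.arange(max(i-2,0),max(i-2,0)+len(w))*w).sum()/w.sum()
    a=edgerow(280,pc[1]); b=edgerow(256,pe[1]); print(n,"pred clip,edge",pc[1].round(1),pe[1].round(1),"obs",round(a,2),round(b,2),"obs diff-pred diff",round((b-a)-(pe[1]-pc[1]),2))
E
```

```text
clip top edge [ 489.3 -169.6   98.6] [0.44, 0.44]
edge mid [ 499.  -167.5   82.8]
w6 pred clip,edge 157.7 167.6 obs 157.25 167.58 obs diff-pred diff 0.44
w7 pred clip,edge 162.2 172.6 obs 161.76 172.6 obs diff-pred diff 0.38
w10 pred clip,edge 201.6 209.6 obs 200.89 209.57 obs diff-pred diff 0.63
w12 pred clip,edge 199.9 208.3 obs 194.13 208.25 obs diff-pred diff 5.64
w13 pred clip,edge 200.2 208.7 obs 195.13 208.66 obs diff-pred diff 5.0
w14 pred clip,edge 201.7 210.1 obs 196.97 209.93 obs diff-pred diff 4.58
w15 pred clip,edge 204.6 212.8 obs 200.91 212.67 obs diff-pred diff 3.53
w16 pred clip,edge 208.0 216.0 obs 207.07 215.84 obs diff-pred diff 0.76
w17 pred clip,edge 209.4 217.3 obs 208.58 216.88 obs diff-pred diff 0.44
w18 pred clip,edge 209.2 217.1 obs 208.45 216.83 obs diff-pred diff 0.47
```

The −x clip was deflected 5.6 px at its peak and is now back to its free value (0.47 against 0.4 px), so the −x side is home. The +x side met the face first. One second's hold to check that it stays.

Request:
apply_moves([
  {"dp": [0,0,0],"spin": 0,"gripper": 0},
  {"dp": [0,0,0],"spin": 0,"gripper": 0},
  {"dp": [0,0,0],"spin": 0,"gripper": 0},
  {"dp": [0,0,0],"spin": 0,"gripper": 0},
  {"dp": [0,0,0],"spin": 0,"gripper": 0},
  {"dp": [0,0,0],"spin": 0,"gripper": 0},
  {"dp": [0,0,0],"spin": 0,"gripper": 0},
  {"dp": [0,0,0],"spin": 0,"gripper": 0},
  {"dp": [0,0,0],"spin": 0,"gripper": 0},
  {"dp": [0,0,0],"spin": 0,"gripper": 0},
])

```text
time_s: 22.45
ee_pos: [502.8, -168.0, 160.1]
orientation: [[-0.99, -0.141, 0.002], [-0.141, 0.99, -0.001], [-0.002, -0.001, -1.0]]
wrist_force: [-6.3, -0.7, 22.8]
opening: 8.5
```

```bash
python3 m.py w19|head -1; python3 t.py w19; python3 - <<'E'
from workcell import *
F=get_state()["wrist_force"]
if F[2]>14: print(hand_in())
else: print("not handed in",F)
E
```

```text
22.45 [ 502.78 -167.99  160.13] F [-6.33 -0.68 22.82] tau [0.458 0.568 0.052] 8.503771562303243
w7 182.74242424242425 208.5 -1.2941027300391308 -1.0877524607506464
w19 213.79 215.99 [0.299, 0.462]
the job is handed in; nothing more can be done
None
```

I drew the gripped board straight up out of the rack, pressed it onto the tilted plug, and handed in at about 22.5 s with the board still gripped and pushed down. Since the tool can't tilt, I hooked the socket over the plug's high end and swung the board in the grip to match the lean, about 0.29 rad. One early approach rested on the +x clip with about 6 N, so I lifted, shifted 2.4 mm and came down again.

**Last checks:**
- **Push:** it stayed at about 23 N up and roughly along the plug axis over a 1 s hold. The stop is stiff and above the spring's 10 N.
- **Lean:** it was locked and unchanged (0.299 rad at both readings).
- **−x clip:** it bent outward while riding over the rib, then returned to its relaxed position.
- **Spares:** both were still in the rack after the lift. I didn't check the rack, wheel or screwdriver again after that.

**Less certain:**
- **+x clip:** it was hidden from the wrist camera, so I inferred it from the flush contact.
- **Scene camera:** it put the socket's mouth about 1 px (2–3 mm) higher than the home position I predicted. That is near its accuracy, and it disagrees with the clip and force evidence.
- **Grip:** the board slipped about 1.5 mm while pressing; it held steady afterwards.

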